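# Close, pin and hold the book mould

## Robot

A 6-joint arm with a two-finger parallel gripper is mounted at the origin on the work surface. World frame = base frame: x ahead of the robot, y to its left, z up, the work surface at z = 0. Lengths are in m, angles in rad, forces in N, time in s.
With the tool pointing down it reaches from about 0.325 to 0.775 m from the base axis. Payload 5.5 kg.
Tool frame: the origin (TCP) lies between the finger pads; the fingertips stand 14 mm ahead of it and the grasp point (between the pads) lies 5 mm behind it; z points along the fingers, y is the direction in which the jaws open and shut (so a half turn about z gives the same grasp; the last joint's range is limited). The gripper opens to 85 mm and grips with 20 to 120 N. Pads are 22 mm wide; open, the fingers measure 114 mm over their backs; the gripper's body (76 mm by 85 mm) begins 54 mm behind the grasp point. The pads swing forward as they close: fully open they stand 13 mm farther back than shut.
Start: joints at [1.249, 0.091, 1.231, -0, 1.82, -0.057], TCP at [0.157, 0.579, 0.223] pointing down, gripper open.
Joint ranges: [-2.87, 2.87], [-0.86, 2.18], [0.17, 2.46], [-1.51, 4.65], [0.06, 2.69], [-2.65, 2.65]. Speed limits (rad/s): [2.57, 2.57, 3.01, 3.14, 3.14, 3.14].

## Interface

Orientations are given as a unit quaternion [w, x, y, z].
In Python, from station import manip, optics gives the robot as it stands. Calls block until the motion is done:
- manip.reach(position, orientation): joint-space move of the TCP to a pose.
- manip.servo_line(position, max_speed=0.15, ori=None, stop_force=None): straight line of the TCP; ori=None keeps the orientation; max_speed is the mean speed in m/s. With stop_force (N) it stops when the force on the tool has changed by that much, and returns True; else False.
- manip.movej(angles): joint-space move.
- manip.let_go() and manip.grasp(effort=None): open the fingers fully, or close them until they stop; effort is the grip in N (None keeps the last).
- manip.sleep(seconds).
- manip.inverse_kinematics(position, orientation): joint angles nearest the present ones, or None.
- manip.sense(): the state.
- optics.read_camera(name): name is "scene" or "top"; returns the picture (384x512x3 uint8, red, green, blue); there is no depth.
- optics.camera_info(name): a dict with "fx", "fy", "cx", "cy" (pixels), "rvec" (rotation vector, rad) and "tvec" (3), from world to camera coordinates, as OpenCV has them. Camera axes: x right, y down, z forward; pixel columns grow to the right and rows downward; lengths in m; the calibration is good to about 2 mm. A picture is of the moment at which its call begins. camera_info takes no time and is no camera call.
A pose or a line that the arm cannot do raises manip.Unreachable and nothing moves.
- manip.hand_in(): hands the job in, once; it reports no verdict.
The state is a dict: "time_s": time; "qpos": joint angles; "dq": joint speeds; "joint_torque": joint torques, N m; "position": TCP position; "ee_rot": TCP orientation; "force": force on the tool from outside, world axes, zero at the start; "wrist_torque": the same for the moment, N m; "grip_width": finger opening in m.
Only numpy, scipy, OpenCV 4.12 (cv2) and the standard library are available. Lean on these libraries where they do the work, as an engineer would, in place of code of your own. Each camera call takes 0.05 s, during which the arm holds its last target.

## Task

Get the hinged iron casting mould ready for the pour: swing its open half fully shut, then take the round locking pin with the collar out of the wooden punch block and push it down through the aligned lugs until its collar sits on the top lug. Let go of the pin, take hold of both wooden handles together with the gripper and squeeze them firmly towards each other; finish like that, still squeezing, with the mould tight shut. Leave the punches, tools and castings lying around where they are.

Things in the scene. Friction and masses are not known exactly. Their poses are not given: they have to be found in the camera images.
- die: Base of the iron book mould, bolted to the bench; place and yaw vary (+-0.25). Origin: hinge axis at bench height, z up. The mould runs from the vertical hinge along -x, towards the robot; parting plane y = 0. Base plate: x -140 to 40, y +-75 mm, 12 mm high; the handles overhang it. Tallest part: hinge cap, 109 mm.
- die_fixed: Fixed half, same origin and axes as die, on the -y side: dark iron block x -110 to -12 mm, 30 mm thick (36 with ribs), top 104 mm high. At its end (x = -124 mm, y = 0) two lugs, 34 (x) by 26 (y) mm, with a vertical 14 mm hole: top lug z 59-71, bottom lug z 31-43 mm.
- swing (a joint): Angle of the swing half (mirror image, +y side): 0 shut (hard stop), positive open; starts 0.45 to 1.0, limit 1.3 rad. At angle q its point (-r, 0) lies at (-r cos q, +r sin q) in the die frame. Light friction (1 N at the handle), no spring: stays as left. Its one lug (z 45-57 mm) comes between the fixed two; the holes line up only when shut.
- grip_swing: Wooden handle of the swing half: bar 80 mm long (x), 14 thick (y), 26 tall, 45 to 71 mm above the bench. Origin at its middle; turns with the half; when shut its middle is at (-190, +17) mm in the die frame.
- grip_fixed: Wooden handle of the fixed half, the same bar at the same height. Origin at its middle, (-190, -17) mm in the die frame; never moves. Mould shut, the two handles lie parallel, 20 mm apart, 48 mm over their outer faces.
- squeeze (a point): Fixed point midway between the two handles as they lie when shut: die frame (-190, 0, 58) mm.
- lug_mouth (a point): Middle of the hole's mouth on top of the top lug: die frame (-124, 0, 71) mm.
- pin: Locking pin, plain round steel, upright, 102 mm long, about 110 g. Origin at its lower tip, z up. From the tip: 12 mm cone (4 to 12 mm across), 12 mm shank, collar 24 mm across at 56-62 mm, round grip 16 mm across at 62-102 mm. Starts in the block, collar on its top, tip 22 mm above the bench. Fully home in the mould the tip is 15 mm above the bench.
- block: Dark wooden punch block fixed to the bench, 196 (x) by 60 (y) mm, 78 mm tall; origin under its middle; place and yaw vary. Four holes, 16 mm across, 64 mm deep, in a row along x at -69, -23, 23, 69 mm: the pin (the only one with a collar) and three punches, in any order.
- punch0: Square dark steel chasing punch, 10 mm thick, 112 mm long, standing in the block (top 126 mm above the bench). Origin at its foot. Leave alone.
- punch1: The same, 106 mm long. Leave alone.
- punch2: The same, 116 mm long. Leave alone.
- hammer: Chasing hammer, 270 mm, lying on the left of the mould (26 mm high). Leave alone.
- rosette0: Cast brass rosette, 52 mm across, 13 mm high, lying in front of the mould. Leave alone.
- rosette1: The same, lying at the back right of the mould. Leave alone.
- bracket: Stepped brass bracket casting, 80 by 100 by 72 mm tall, left of the mould. Leave alone.
- mug: Steel mug, 72 mm across, 75 mm high, on the right beyond the block. Leave alone.

How it is judged:
By the outcome, as a careful person would: the job done as asked, in the order asked, and still so for the second after the job is handed in, while the arm keeps its last pose, push and grip.
It also fails if it takes over 72 s, if anything falls off the work surface, if the arm or the gripper's body presses on something with over 40 N, if the wrist force passes 120 N, or if a joint passes its speed limit or range.

## Working session

There is one attempt and no reset: what is moved stays moved. The work goes in short steps, each a Python script; the robot and the scene stay as the last script left them, time stands still between calls to the robot, and variables do not carry over. Pictures are saved under pics/ and viewed, and the job is handed in when it is done.

```bash
ls; mkdir -p pics; python3 - <<'E'
from station import manip, optics
import cv2
for n in("scene","top"):
    im=optics.read_camera(n); cv2.imwrite(f"pics/{n}0.png",cv2.resize(im[:,:,::-1],(800,600),interpolation=cv2.INTER_CUBIC))
    cv2.imwrite(f"pics/{n}0raw.png",im[:,:,::-1])
    print(optics.camera_info(n))
print(manip.sense())
E
```

```text
pics
{'fx': 421.32512975429313, 'fy': 421.32512975429313, 'cx': 259.3738670261846, 'cy': 195.05905795054218, 'rvec': array([ 2.07990235,  0.97070216, -0.46581941]), 'tvec': array([-0.33438666, -0.24998487,  1.57883118])}
{'fx': 438.1335473565859, 'fy': 438.1335473565859, 'cx': 258.3814239864571, 'cy': 186.49346247673105, 'rvec': array([ 2.13127748, -2.10255159,  0.20977574]), 'tvec': array([-0.04182213,  0.57340307,  1.44699751])}
{'time_s': 0.1, 'qpos': array([ 1.24928718e+00,  9.17884190e-02,  1.23178457e+00, -9.55654965e-07,
        1.81977480e+00, -5.67018584e-02]), 'dq': array([ 0.00017012, -0.00292422, -0.00188076,  0.00261821, -0.00022959,
        0.00065696]), 'joint_torque': array([ 4.32654371e-03, -4.60218108e+01, -4.19217396e+01, -3.40414374e-05,
        1.06881777e-02, -4.89521938e-05]), 'position': array([0.15695367, 0.57883454, 0.22215025]), 'ee_rot': array([-1.64510410e-04,  1.32017193e-01,  9.91247038e-01, -8.62009160e-04]), 'force': array([-0.58448323, -0.62682888,  0.32019264]), 'wrist_torque': array([-0.05248724,  0.04924099, -0.03487024]), 'grip_width': 0.08541542913150933}
```

View pics/scene0.png

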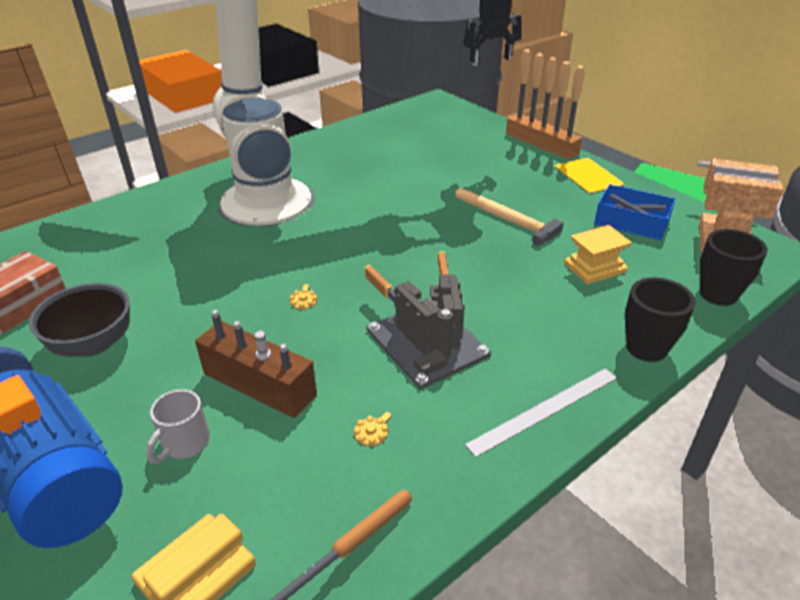

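View pics/top0.png

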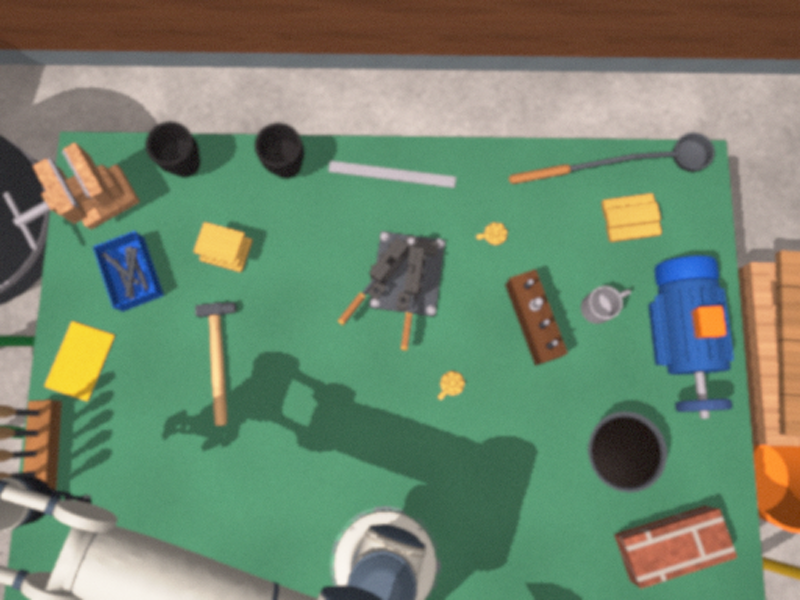

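The top picture shows the mould around (405,280), with its handles at (352,307) for the swing half and (407,330) for the fixed half. The block is at (537,317), and the pin looks like the second hole from the far end, at (537,303). I'll zoom in to measure.

```bash
python3 - <<'E'
import cv2
im=cv2.imread("pics/top0raw.png"); 
c=im[145:245,205:375]; cv2.imwrite("pics/topc.png",cv2.resize(c,None,fx=4.7,fy=4.7,interpolation=cv2.INTER_CUBIC))
im=cv2.imread("pics/scene0raw.png")
c=im[155:275,120:320]; cv2.imwrite("pics/scc.png",cv2.resize(c,None,fx=4,fy=4,interpolation=cv2.INTER_CUBIC))
E
```

```text
(no output)
```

View pics/topc.png

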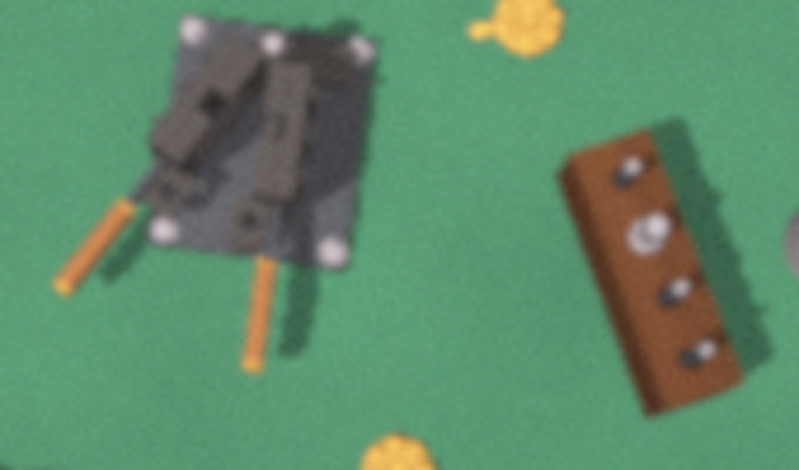

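View pics/scc.png

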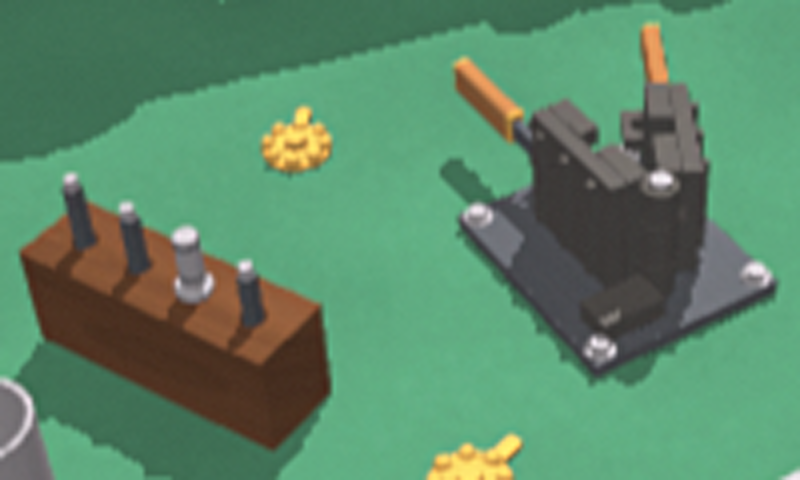

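```bash
cat > h.py <<'E'
import numpy as np, cv2
from scipy.optimize import least_squares
from station import manip, optics
CI={n:optics.camera_info(n) for n in("scene","top")}
def proj(n,P):
    c=CI[n];K=np.array([[c['fx'],0,c['cx']],[0,c['fy'],c['cy']],[0,0,1]])
    return cv2.projectPoints(np.asarray(P,float).reshape(-1,1,3),c['rvec'],c['tvec'],K,None)[0].reshape(-1,2)
def W(x,y,a,P):
    P=np.asarray(P,float).reshape(-1,3)/1000;c,s=np.cos(a),np.sin(a)
    return np.c_[x+c*P[:,0]-s*P[:,1],y+s*P[:,0]+c*P[:,1],P[:,2]]
def t(u,v):return u/4.7+205-.4,v/4.7+145-.4
def s(u,v):return u/4+120-.4,v/4+155-.4
def swing(q,P):
    P=np.asarray(P,float).reshape(-1,3);c,s_=np.cos(q),np.sin(q)  # (-r,0)->(-rc, rs): rotate by -q
    return np.c_[c*P[:,0]+s_*P[:,1],-s_*P[:,0]+c*P[:,1],P[:,2]]
E
cat > fit.py <<'E'
from h import *
D=[("top",t(180,15),(40,75,12)),("top",t(377,38),(40,-75,12)),("top",t(345,268),(-140,-75,12)),("top",t(147,240),(-140,75,12)),
("top",t(273,42),(0,0,109)),("top",t(253,367),(-228,-17,71)),("top",t(265,262),(-150,-17,71)),("top",t(250,220),(-124,0,71)),
("scene",s(460,223),(-140,-75,12)),("scene",s(600,370),(40,-75,12)),("scene",s(775,285),(40,75,12)),("scene",s(660,178),(0,0,109))]
S=[("top",t(65,288),(-228,17,71)),("top",t(126,205),(-150,17,71))]
def r(p):
    e=[proj(n,W(*p[:3],[X]))[0]-u for n,u,X in D]+[proj(n,W(*p[:3],swing(p[3],[X])))[0]-u for n,u,X in S]
    return np.ravel(e)
f=least_squares(r,[.6,0,0,.6],loss='soft_l1');print("die",f.x);print(r(f.x).reshape(-1,2).round(1).tolist())
B=[("top",t(568,160),(98,30,78)),("top",t(652,130),(98,-30,78)),("top",t(743,380),(-98,-30,78)),("top",t(655,412),(-98,30,78)),
("scene",s(22,250),(-98,-30,78)),("scene",s(322,307),(98,30,78)),("scene",s(265,365),(98,-30,78)),("scene",s(275,448),(98,-30,0))]
rb=lambda p:np.ravel([proj(n,W(*p,[X]))[0]-u for n,u,X in B])
g=least_squares(rb,[.6,-.3,.2],loss='soft_l1');print("block",g.x);print(rb(g.x).reshape(-1,2).round(1).tolist())
P=[("top",t(659,225),124),("top",t(647,237),84),("scene",s(186,233),124),("scene",s(193,287),84)]
rp=lambda p:np.ravel([proj(n,[[p[0],p[1],z/1000]])[0]-u for n,u,z in P])
k=least_squares(rp,[.6,-.3]);print("pin",k.x,rp(k.x).round(1));print("hole",W(*g.x,[[23,0,0],[-23,0,0],[69,0,0]]))
# overlay
x,y,a,q=f.x
def lines(): 
    L=[]
    def box(x0,x1,y0,y1,z0,z1,T):
        for z in(z0,z1):L.append((T([[x0,y0,z],[x1,y0,z],[x1,y1,z],[x0,y1,z],[x0,y0,z]])))
    d=lambda P:W(x,y,a,P); w=lambda P:W(x,y,a,swing(q,P)); b=lambda P:W(*g.x,P)
    box(-140,40,-75,75,0,12,d);box(-230,-150,-24,-10,45,71,d);box(-230,-150,10,24,45,71,w);box(-110,-12,-30,0,12,104,d);box(-110,-12,0,30,12,104,w)
    box(-98,98,-30,30,0,78,b)
    th=np.linspace(0,6.3,20)
    for rr,z in((12,84),(8,124)):L.append(np.c_[k.x[0]+rr/1000*np.cos(th),k.x[1]+rr/1000*np.sin(th),0*th+z/1000])
    L.append(d(np.c_[-124+7*np.cos(th),7*np.sin(th),0*th+71])); L.append(w(np.c_[-124+7*np.cos(th),7*np.sin(th),0*th+57]))
    return L
for n,(r0,r1,c0,c1),z in(("top",(145,245,205,375),4.7),("scene",(155,275,120,320),4)):
    im=cv2.imread(f"pics/{n}0raw.png")[r0:r1,c0:c1];im=cv2.resize(im,None,fx=z,fy=z,interpolation=cv2.INTER_CUBIC)
    for l in lines():
        uv=((proj(n,l)-[c0-.4,r0-.4])*z).round().astype(int);cv2.polylines(im,[uv.reshape(-1,1,2)],False,(0,0,255),1)
    cv2.imwrite(f"pics/{n}_ov.png",im)
E
python3 fit.py
```

```text
die [ 0.67763212 -0.04615476 -0.1191309   0.50257045]
[[0.1, -0.5], [-0.5, -0.1], [0.1, -0.0], [-0.0, 0.4], [-0.3, -0.3], [0.0, -0.5], [0.5, -0.9], [-0.3, -0.1], [-1.3, -1.9], [-1.0, -0.4], [0.8, -1.0], [-0.1, 0.1], [-0.2, 0.1], [0.7, -0.5]]
block [ 0.52284112 -0.32049697  0.32779127]
[[-0.3, -1.7], [-1.6, -0.6], [-0.6, 0.8], [1.1, -0.5], [-0.3, -0.3], [0.1, -0.9], [-1.2, -0.4], [-0.1, 0.9]]
pin [ 0.54503459 -0.31536201] [-0.5 -0.2 -0.2 -0.6 -0.7  0.5 -0.1 -0.9]
hole [[ 0.5446165  -0.31309206  0.        ]
 [ 0.50106574 -0.32790188  0.        ]
 [ 0.58816727 -0.29828223  0.        ]]
```

View pics/top_ov.png

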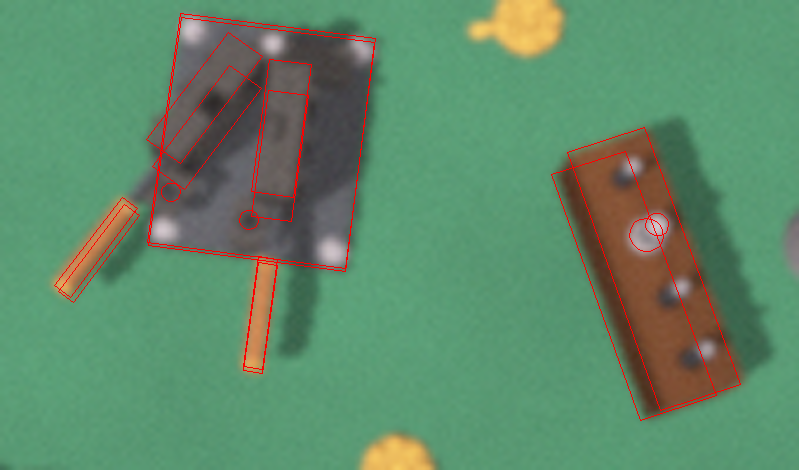

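View pics/scene_ov.png

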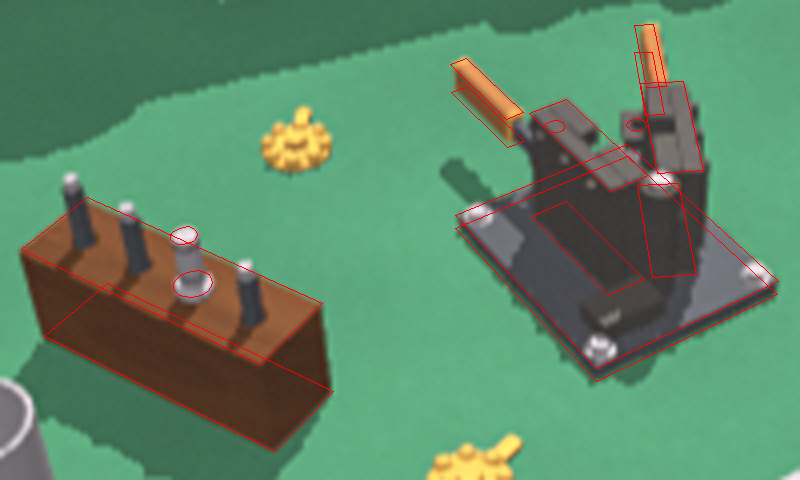

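```bash
cat >> h.py <<'E'
from scipy.spatial.transform import Rotation as R
DIE=(0.6776,-0.0462,-0.1191)
def quat(a):  # tool down, jaw axis along +y of frame yawed by a
    y=np.array([-np.sin(a),np.cos(a),0]);z=np.array([0,0,-1.]);M=np.c_[np.cross(y,z),y,z]
    q=R.from_matrix(M).as_quat();return np.r_[q[3],q[:3]]
def dp(x,y,z,q=0): return W(*DIE,swing(q,[[x,y,z]]))[0]
def st(m=""):
    s_=manip.sense();print(m,"t%.2f"%s_['time_s'],s_['position'].round(4),"F",s_['force'].round(1),"w %.4f"%s_['grip_width'])
    return s_
def shot(n,name,r0,r1,c0,c1,z):
    im=optics.read_camera(n)[r0:r1,c0:c1,::-1];cv2.imwrite(f"pics/{name}.png",cv2.resize(im,None,fx=z,fy=z,interpolation=cv2.INTER_CUBIC))
E
python3 - <<'E'
from h import *
for nm,p,a in[("push",dp(-198,70,68,.5),DIE[2]-.5),("pushend",dp(-198,38,68),DIE[2]),("pin",[.545,-.3145,.111],.328),("pinup",[.545,-.3145,.25],.328),("lug",dp(-124,0,104),DIE[2]),("sq",dp(-190,0,53),DIE[2])]:
    print(nm,p,manip.inverse_kinematics(p,quat(a)))
E
```

```text
push [0.55696976 0.12570796 0.068     ] [ 1.62398386e-01  3.87731440e-02  1.56042276e+00 -4.44089210e-16
  1.54239675e+00 -7.89297941e-01]
pushend [0.48551774 0.0150569  0.068     ] [-3.90498616e-02 -1.95281663e-01  1.78224822e+00 -4.44089210e-16
  1.55462610e+00 -1.49074619e+00]
pin [0.545, -0.3145, 0.111] [-5.77444505e-01  1.75689103e-01  1.33693339e+00 -4.44089210e-16
  1.62897016e+00 -2.47624083e+00]
pinup [0.545, -0.3145, 0.25] [-5.77444505e-01  1.79302973e-01  1.08704962e+00 -4.44089210e-16
  1.87524006e+00 -2.47624083e+00]
lug [ 0.55447842 -0.03146649  0.104     ] [-1.17947599e-01 -1.95140415e-02  1.55465491e+00 -4.44089210e-16
  1.60645178e+00 -1.56964393e+00]
sq [ 0.48894596 -0.02362446  0.053     ] [-1.17791847e-01 -1.75806135e-01  1.79220002e+00 -4.44089210e-16
  1.52519877e+00 -1.56948817e+00]
```

```bash
sed -i 's/^def quat(a):/def quat(a):\n  a=a+np.pi/; ' h.py; sed -n 24,30p h.py; sed -i 's/^    y=np.array(\[-np.sin(a)/  y=np.array([-np.sin(a)/; s/^    q=R.from/  q=R.from/' h.py
python3 - <<'E'
from h import *
q=.5;a=DIE[2]
manip.grasp(30); st()
manip.reach(dp(-198,65,150,q),quat(a-q)); st("above")
manip.servo_line(dp(-198,65,67,q),.12); st("down")
for k in(.4,.28,.16,.08):
    h=manip.servo_line(dp(-198,40,67,k),.1,ori=quat(a-k),stop_force=15); st(f"{k} {h}")
    if h:break
shot("top","top1",140,250,200,360,5)
E
```

```text
s_=manip.sense();print(m,"t%.2f"%s_['time_s'],s_['position'].round(4),"F",s_['force'].round(1),"w %.4f"%s_['grip_width'])
    return s_
def shot(n,name,r0,r1,c0,c1,z):
    im=optics.read_camera(n)[r0:r1,c0:c1,::-1];cv2.imwrite(f"pics/{name}.png",cv2.resize(im,None,fx=z,fy=z,interpolation=cv2.INTER_CUBIC))
 t0.87 [0.1571 0.5791 0.2232] F [ 0.2 -0.2  0.7] w -0.0001
above t3.05 [0.554  0.1223 0.1501] F [-0.3 -0.3 -0.1] w 0.0003
down t3.89 [0.5546 0.1218 0.0679] F [ 0.3 -0.2  0.7] w -0.0001
0.4 False t4.49 [0.5261 0.0869 0.0678] F [ 0.6 -0.4  0. ] w -0.0001
0.28 False t4.88 [0.5112 0.068  0.0672] F [ 0.5  0.2 -0. ] w -0.0004
0.16 False t5.28 [0.4988 0.0473 0.0672] F [-0.4 -0.1  0.4] w -0.0004
0.08 False t5.58 [0.4918 0.0327 0.0671] F [-0.8  0.3  0.3] w -0.0001
```

View pics/top1.png

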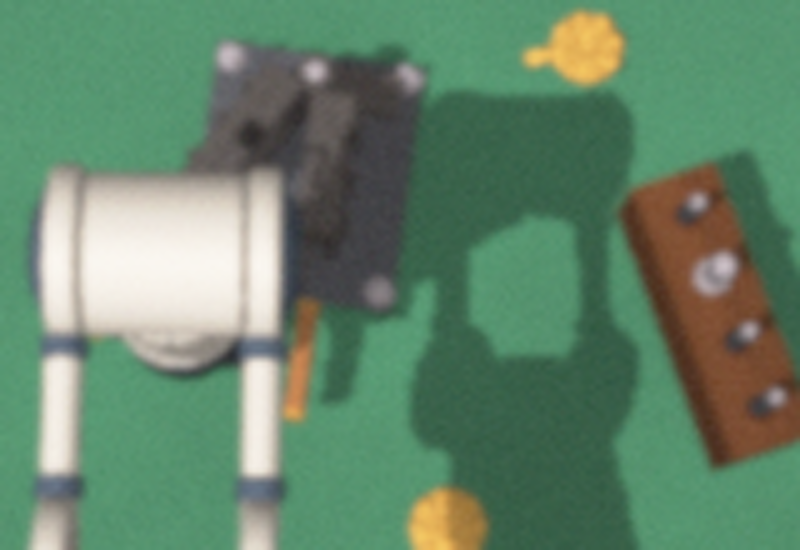

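```bash
python3 - <<'E'
from h import *
shot("scene","sc1",120,260,180,340,5)
E
```

```text
(no output)
```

View pics/sc1.png

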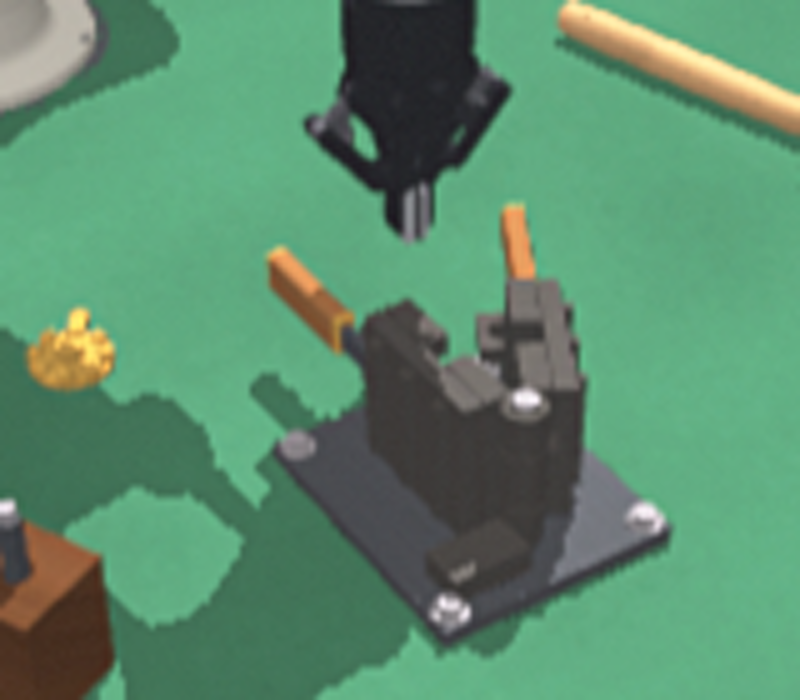

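```bash
python3 - <<'E'
from h import *
for P in ([.4918,.0327,.053],dp(-228,17,58,.5),dp(-190,17,58,.5),dp(-228,-17,58)):
    print(P,[(proj(n,P)[0]) for n in("scene","top")],(proj("scene",P)[0]-[180,120])*5)
st()
E
```

```text
[0.4918, 0.0327, 0.053] [array([261.36104552, 172.68230954]), array([238.45770231, 210.10487541])] [406.8052276  263.41154769]
[0.5017817  0.09995377 0.058     ] [array([280.22778984, 164.51493514]), array([218.67469936, 206.71593222])] [501.13894919 222.57467571]
[0.53272894 0.07790228 0.058     ] [array([281.69081576, 171.76253383]), array([225.41906417, 197.83009781])] [508.45407881 258.81266915]
[ 0.44919524 -0.03598892  0.058     ] [array([234.53672182, 173.62334356]), array([258.46100385, 222.67718906])] [272.68360911 268.11671781]
 t5.68 [0.4918 0.0328 0.0671] F [0.3 0.  0.5] w 0.0002
```

```bash
python3 - <<'E'
from h import *
p=manip.sense()['position']
h=manip.servo_line([p[0],p[1],.018],.1,stop_force=6);print(h);st()
shot("scene","sc2",120,260,180,340,5)
E
```

```text
False
 t6.33 [0.4919 0.0329 0.0182] F [ 0.3 -0.1  0.4] w 0.0002
```

View pics/sc2.png

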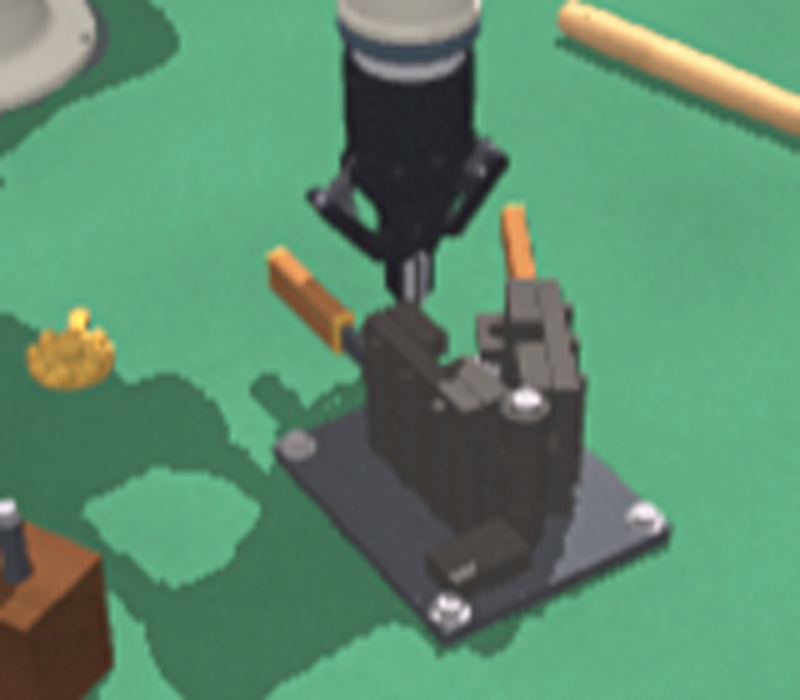

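```bash
python3 - <<'E'
from h import *
q=.5;a=DIE[2]
p=manip.sense()['position']
manip.servo_line([p[0],p[1],.12],.2)
manip.servo_line(dp(-203,62,120,q),.2,ori=quat(a-q))
manip.servo_line(dp(-203,62,46,q),.15); st("down")
shot("scene","sc3",120,260,180,340,5)
for k in(.4,):
    h=manip.servo_line(dp(-203,40,46,k),.1,ori=quat(a-k),stop_force=15); st(f"{k} {h}")
shot("scene","sc4",120,260,180,340,5)
E
python3 -c "
import cv2,numpy as np
cv2.imwrite('pics/sc34.png',np.hstack([cv2.imread(f'pics/sc{i}.png')[100:500,200:600] for i in(3,4)]))"
```

```text
down t8.35 [0.5485 0.1217 0.0468] F [ 0.  -0.5  0.6] w 0.0002
0.4 False t8.97 [0.5218 0.0894 0.0469] F [ 0.  -0.3 -0.1] w 0.0000
```

View pics/sc34.png

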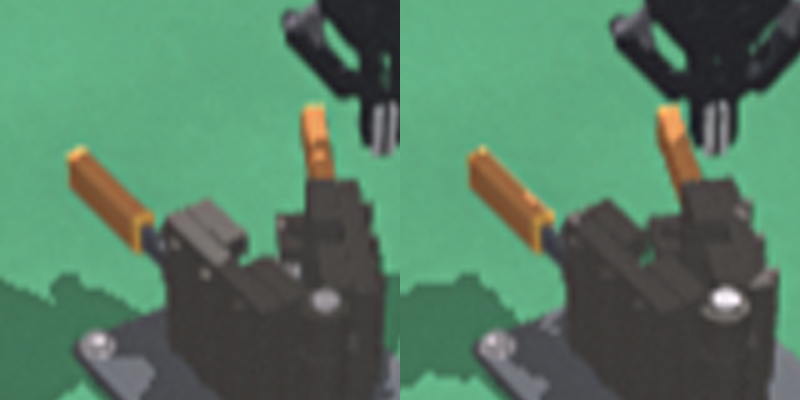

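```bash
python3 - <<'E'
from h import *
a=DIE[2]
for z in(.03,.04,.05,.06):print(z,(proj("scene",[.5218,.0894,z])[0]-[180,120])*5)
for k,y in((.28,40),(.16,40),(.06,38),(0,34),(-.03,30)):
    h=manip.servo_line(dp(-203,y,46,k),.1 if k>.1 else .05,ori=quat(a-max(k,0)),stop_force=15); st(f"{k} {h}")
    if h:break
shot("scene","sc5",120,260,180,340,5)
shot("top","top5",140,250,200,360,5)
E
```

```text
0.03 [508.94574148 280.75741326]
0.04 [509.45248024 267.57753604]
0.05 [509.96420541 254.26796611]
0.06 [510.48099095 240.8267797 ]
0.28 False t9.43 [0.5065 0.0699 0.0461] F [ 1.4  0.4 -0.4] w 0.0002
0.16 False t9.82 [0.4939 0.0486 0.0461] F [ 0.3 -0.3  0.2] w -0.0001
0.06 False t10.43 [0.4848 0.0276 0.046 ] F [-0.6  0.  -0.1] w 0.0002
0 True t10.75 [0.4813 0.0173 0.0459] F [1.4 4.1 2.4] w 0.0003
```

View pics/sc5.png

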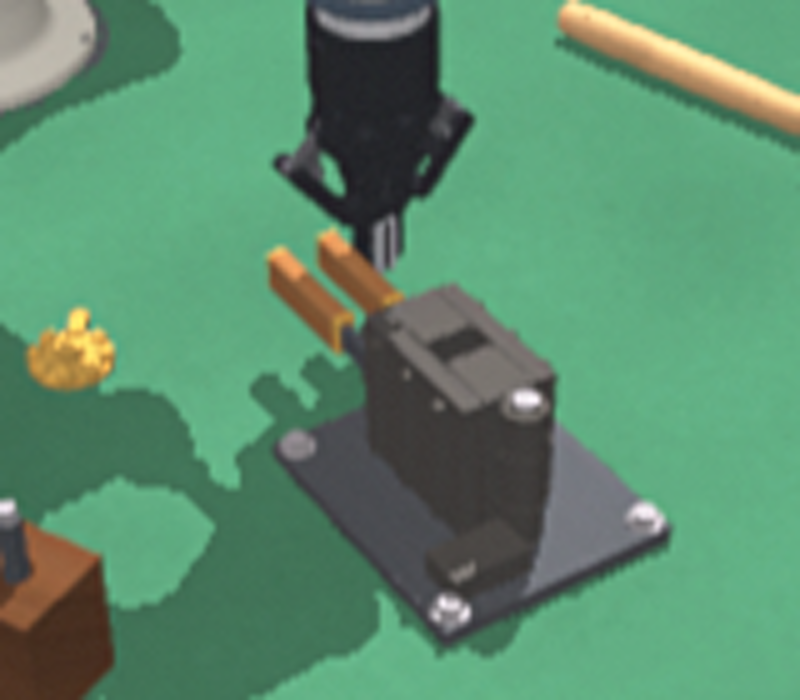

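The mould reads shut: contact stopped the push and the half faces meet at (450,350). The fingertips look higher than nominal, though, because at TCP z 0.067 they passed over the handle. I'll touch the bench to calibrate the tip length before relying on it.

```bash
python3 - <<'E'
from h import *
manip.servo_line(dp(-203,90,46),.15)
h=manip.servo_line(dp(-203,90,-8),.06,stop_force=5);print(h);st("touch")
manip.servo_line(dp(-203,90,160),.25)
shot("scene","sc6",120,260,180,340,5);shot("top","top6",140,250,200,360,5)
E
```

```text
True
touch t12.20 [ 0.4859  0.0672 -0.008 ] F [-0.8 -0.2  3.3] w -0.0001
```

View pics/top6.png

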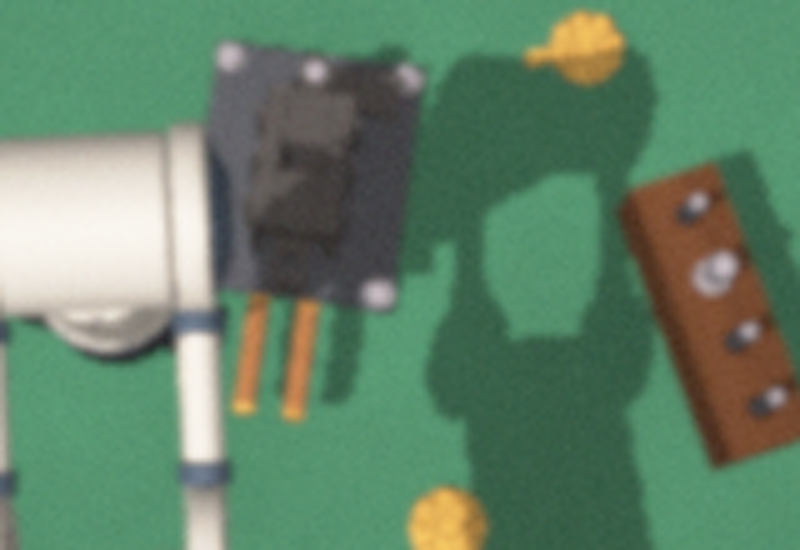

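The fingertips touch the bench at reported TCP z of about -0.007, so they sit about 7 mm behind the reported TCP, where the spec says 14 mm ahead. I'll command heights 21 mm lower to correct for this. The picture shows both handles parallel at (245,350) and (300,360), so the mould is shut. Next is the pin.

```bash
python3 - <<'E'
from h import *
b=.328; px,py=.545,-.3145; off=-.003
x,y=px+off*np.cos(b),py+off*np.sin(b)
manip.let_go()
manip.reach([x,y,.18],quat(b)); st("above")
shot("scene","sc7",150,270,110,270,5)
h=manip.servo_line([x,y,.087],.12,stop_force=8);print(h);st("down")
shot("scene","sc8",150,270,110,270,5)
E
```

```text
above t15.35 [ 0.5425 -0.3145  0.1801] F [ 0.4 -0.1  0.2] w 0.0852
False
down t16.32 [ 0.5427 -0.3157  0.0882] F [ 0.1 -0.4 -0.4] w 0.0853
```

View pics/sc8.png

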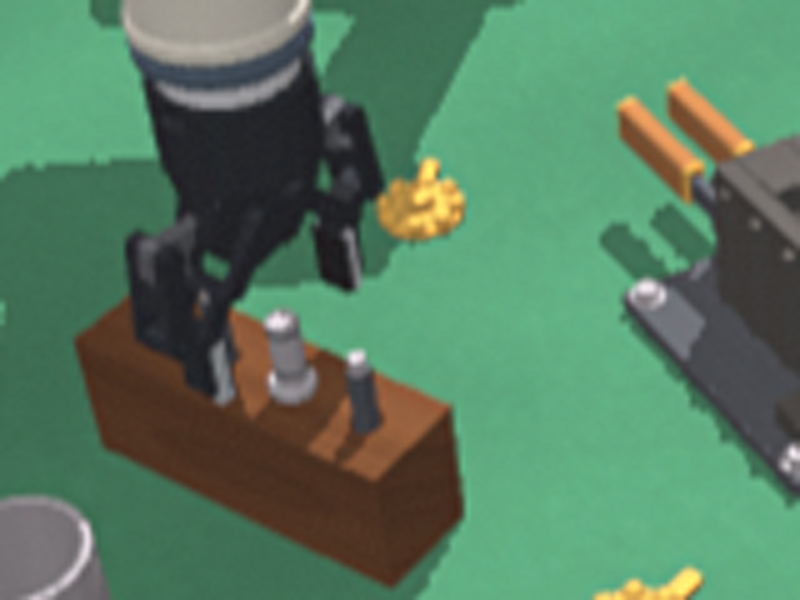

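The jaws straddle the pin: the tips are at (220,398) and (350,285), with midpoint (285,341) on the pin's grip. I'll grasp, lift and check.

```bash
python3 - <<'E'
from h import *
s0=st(); manip.grasp(40); s1=st("grip")
p=s0['position']
manip.servo_line([p[0],p[1],.235],.12); st("up")
shot("scene","sc9",110,230,110,270,5)
E
```

```text
t16.38 [ 0.5428 -0.3158  0.0885] F [-0.5 -0.1 -0.2] w 0.0851
grip t17.02 [ 0.5422 -0.3156  0.0872] F [-0.  -0.5  0.3] w 0.0149
up t18.40 [ 0.5425 -0.3157  0.2337] F [-1.   0.6 -0.3] w 0.0143
```

View pics/sc9.png

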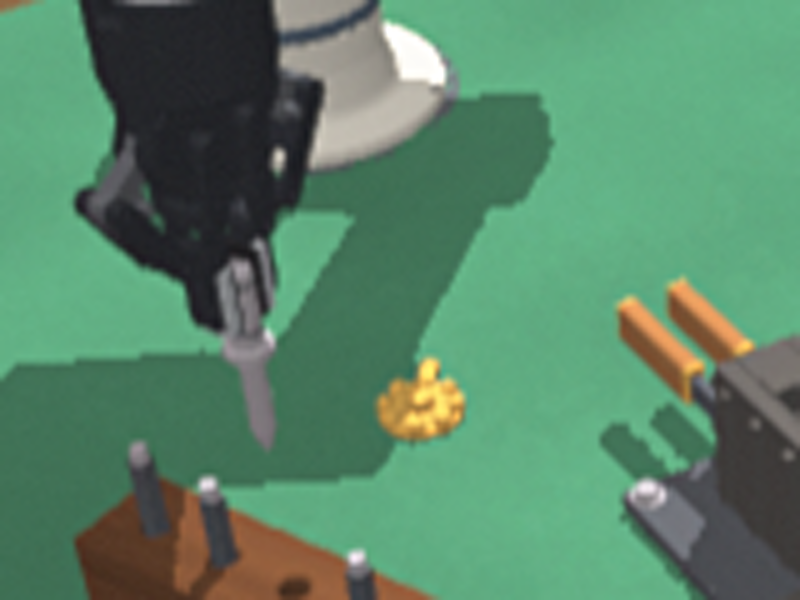

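```bash
python3 - <<'E'
from h import *
b=.328
p=manip.sense()['position'];print((proj("scene",[p[0]+.003*np.cos(b),p[1]+.003*np.sin(b),.1685])[0]-[110,110])*5)
T=dp(-127,0,0);
manip.servo_line([T[0],T[1],.235],.2,ori=quat(DIE[2])); st("over")
manip.servo_line([T[0],T[1],.150],.15); st("near")   # tip ~ .085
shot("scene","sc10",130,230,180,310,6)
shot("top","top10",140,250,200,360,5)
th=dp(-124,0,71);print("mouth",(proj("scene",th)[0]-[180,130])*6,"tip pred",(proj("scene",dp(-124,0,85))[0]-[180,130])*6)
E
```

```text
[265.2763042  445.75373323]
over t20.02 [ 0.5514 -0.0317  0.2349] F [-0.1 -0.7 -1. ] w 0.0148
near t20.74 [ 0.5519 -0.0314  0.1511] F [0.3 0.7 0.3] w 0.0147
mouth [469.6482909 336.9267842] tip pred [469.52194859 313.20649828]
```

View pics/sc10.png

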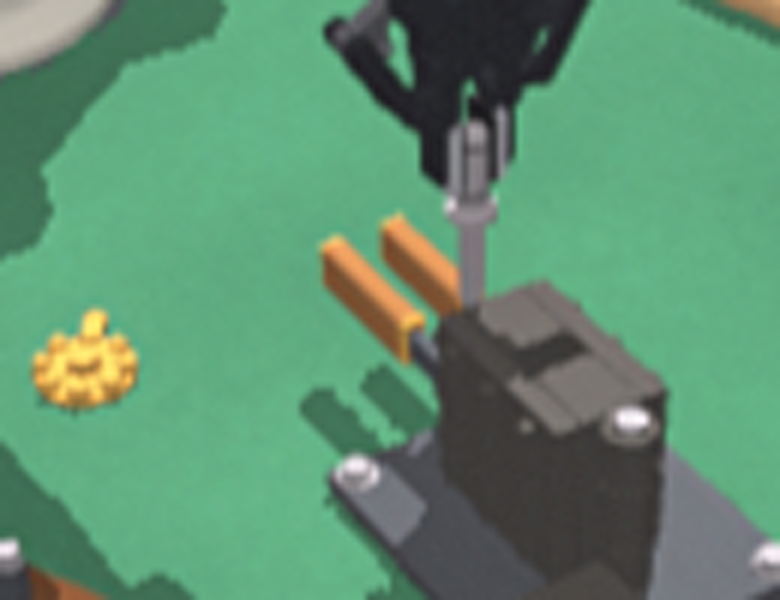

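View pics/top10.png

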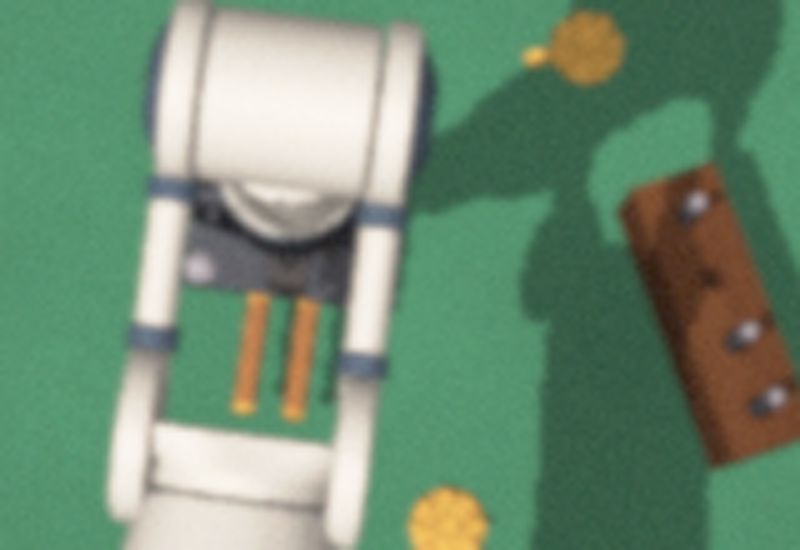

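The pin hangs upright over the lug, with its axis at column 471 against a predicted 470. I'll insert it with a force stop.

```bash
python3 - <<'E'
from h import *
T=dp(-127,0,0)
for z,v in((.125,.08),(.105,.06),(.088,.06),(.074,.04)):
    h=manip.servo_line([T[0],T[1],z],v,stop_force=18); st(f"{z} {h}")
    if h:break
shot("scene","sc11",130,230,180,310,6)
E
```

```text
0.125 False t21.30 [ 0.5511 -0.0308  0.1239] F [ 1.2  0.3 -1.7] w 0.0148
0.105 False t21.78 [ 0.5512 -0.0308  0.1042] F [ 1.3  3.4 -2.3] w 0.0148
0.088 False t22.22 [ 0.5512 -0.0308  0.0869] F [ 1.6  4.6 -3.3] w 0.0146
0.074 True t22.53 [ 0.552  -0.0308  0.0794] F [-0.6  0.7  3.3] w 0.0151
```

View pics/sc11.png

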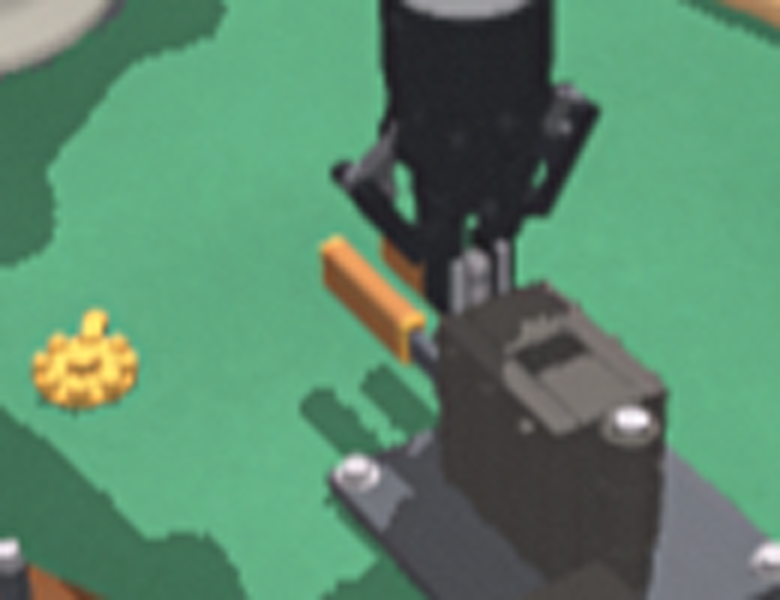

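The pin stopped at TCP z 0.0794 against an expected 0.080, so the collar should be on the lug. I'll release it, rise and look.

```bash
python3 - <<'E'
from h import *
manip.let_go(); st("open")
p=manip.sense()['position']
manip.servo_line([p[0],p[1],.16],.15); st()
manip.servo_line(np.r_[dp(-205,0,0)[:2],.16],.2,ori=quat(DIE[2])); st()
shot("scene","sc12",130,230,180,310,6)
shot("top","top12",140,250,200,360,5)
for z in(117,77,71):print(z,(proj("scene",dp(-124,0,z))[0]-[180,130])*6,(proj("top",dp(-124,0,z))[0]-[200,140])*5)
E
```

```text
open t23.27 [ 0.5516 -0.0295  0.0785] F [0.2 0.8 0.1] w 0.0856
 t23.96 [ 0.5513 -0.0295  0.159 ] F [ 0.6 -0.4 -0.3] w 0.0852
 t24.50 [ 0.4742 -0.0219  0.1593] F [-0.9  1.  -0.1] w 0.0858
117 [469.22594333 257.63264528] [287.6682317  243.43141501]
77 [469.59437471 326.80422536] [287.7367651  254.79091531]
71 [469.6482909 336.9267842] [287.74673321 256.44314257]
```

View pics/sc12.png

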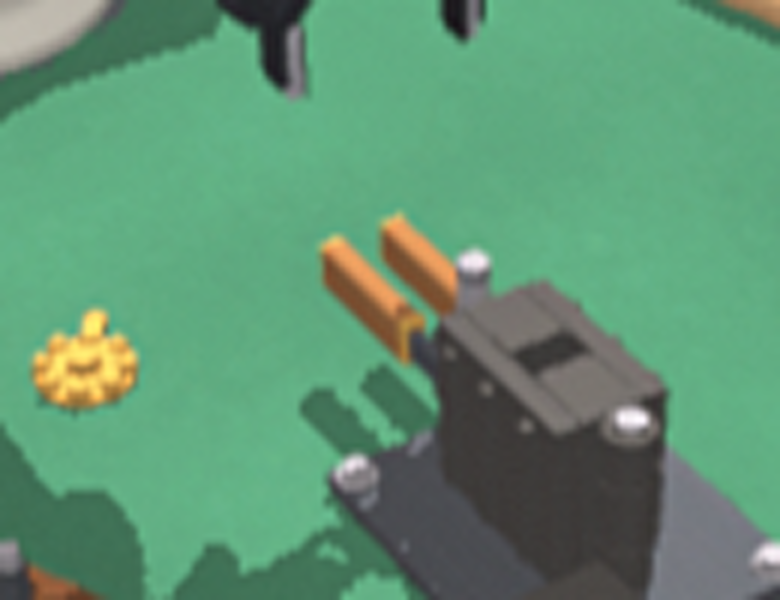

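View pics/top12.png

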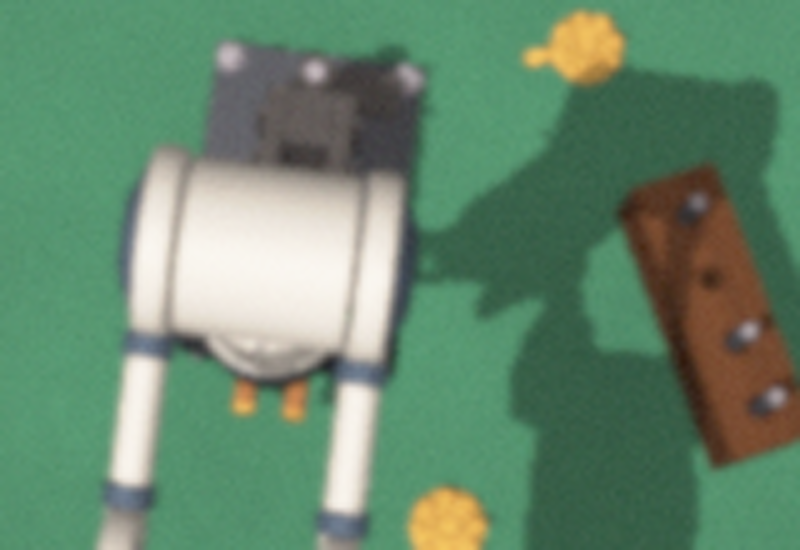

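The pin top is at (474,258) against a predicted (469,258), so it is home and free. I'll go down over both handles and squeeze.

```bash
python3 - <<'E'
from h import *
T=dp(-190,0,0)
manip.servo_line([T[0],T[1],.12],.15)
h=manip.servo_line([T[0],T[1],.032],.1,stop_force=8);print(h);st("down")
shot("scene","sc13",130,230,180,310,6)
if not h:
    manip.grasp(30); st("grip30")
    shot("scene","sc14",130,230,180,310,6)
E
```

```text
False
down t26.07 [ 0.4895 -0.0237  0.0329] F [-0.2 -0.3  0.4] w 0.0855
grip30 t26.55 [ 0.4895 -0.0217  0.033 ] F [-0.1  7.7  3.1] w 0.0475
```

View pics/sc14.png

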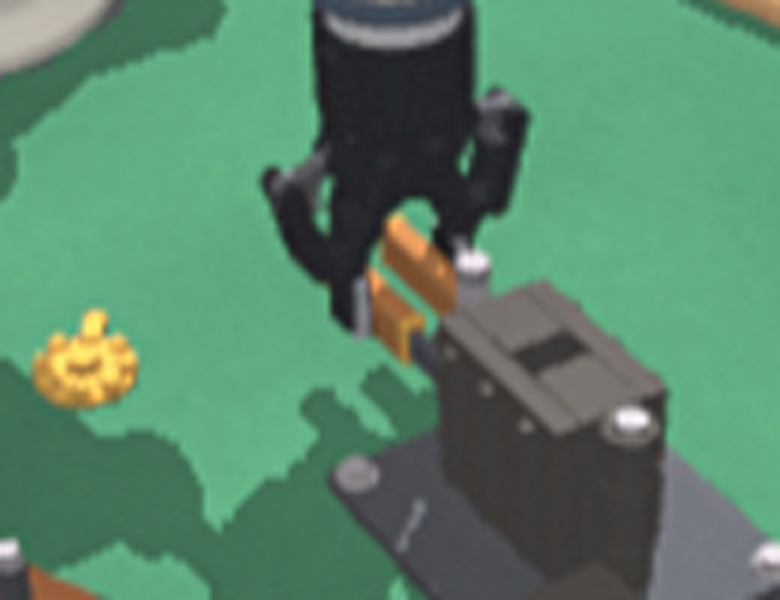

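```bash
python3 - <<'E'
from h import *
p=manip.sense()['position']
manip.servo_line([p[0],p[1]+.0003,p[2]],.02); st("centred")
manip.grasp(100); st("grip100")
manip.sleep(.7); st("later")
shot("scene","sc15",130,230,180,310,6)
E
```

```text
centred t26.88 [ 0.4895 -0.0218  0.033 ] F [-0.6 -4.  -0.9] w 0.0477
grip100 t27.09 [ 0.4895 -0.0218  0.0333] F [-2.6 -4.5  3.1] w 0.0459
later t27.79 [ 0.4895 -0.0218  0.0333] F [-2.9 -4.8  3. ] w 0.0460
```

View pics/sc15.png

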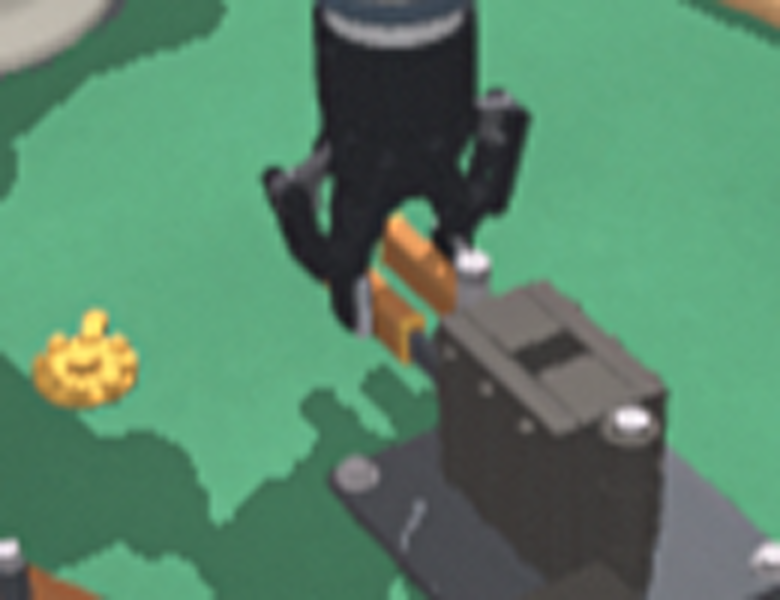

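```bash
python3 - <<'E'
from h import *
manip.hand_in()
E
```

```text
the job is handed in; nothing more can be done
```

The mould is shut and pinned, and I handed it in at about 28 s with the gripper still squeezing both handles at 100 N.

**What I did:** I pushed the swing half shut from outside its handle until the force stop tripped. I then took the pin from the block, lowered it through the lugs and let it go, and gripped both handles together.

**Last checks:**
- **Pin:** It stopped at TCP z 0.0794 against an expected 0.080. Its top is within about 1 px of where a seated pin should appear in the scene camera. The collar itself is hidden behind the mould, so I could not see it resting on the lug.
- **Handles:** They lie parallel, and the gripper reads 46 mm across them under load (47.5 mm at 30 N) against 48 mm nominal. The force on the tool was steady at about 6 N.
- **Rest of the scene:** I saw no sign of the other objects being disturbed where the pictures covered them.

**What disagreed:**
- **Tool height:** The shut fingertips sit about 7 mm behind the reported TCP, where the spec puts them 14 mm ahead. My first push passed over the handle without touching it. I measured the offset by touching the bench lightly (3 N) and lowered all later heights by 21 mm.
- **Centring:** The first light grip was about 2 mm off centre (8 N sideways), so I re-centred before the full squeeze.

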